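Load the copper tube in the holding fixture

TASK

Lift the thickest copper tube out of the stock cradle without letting it roll away, lay it in the two V-blocks of the holding fixture and slide it fully home against the end stop under the hood. Then swing the keeper bar fully closed across it and let go; the keeper starts shut or partly shut and has to be swung aside first. Leave the other two tubes lying in the cradle and everything else on the bench where it is.

Things in the scene. Friction and masses are not known exactly. Their poses are not given: they have to be found in the camera images.
- thick_tube_mid (a point): centre of the thickest of three copper tubes: outside diameter 28 mm, length 160 mm, about 0.13 kg, rigid. Its x axis runs along the tube. It starts lying in one of the cradle's three notches and may be rolled to any angle about x.
- middle_tube_mid (a point): centre of a copper tube of 18 mm diameter, 130 mm long, x along the tube, lying in another notch of the cradle. It stays there.
- thin_tube_mid (a point): centre of a copper tube of 15 mm diameter, 190 mm long, x along the tube, lying in another notch of the cradle. It stays there.
- cradle: fixed plywood stock cradle: plate 130 x 210 x 10 mm carrying two rails (12 mm thick, 206 mm long along y, 56 mm high) at x = -50 and +50 mm, nothing between them. Origin: under the plate's centre, at bench height.
- cradle_middle (a point): bottom line of the cradle's middle notch, half-way between the rails, 50 mm over the bench. Notches at y = -65, 0, +65 mm from here, in both rails: 24 mm wide, 6 mm deep, faces sloping 25 deg; tubes lie along x. A light sideways push rolls a tube out. The thick tube's centre rests 65 mm over the bench.
- fixture: fixed metal holding fixture, base plate 12 mm thick (x -130 to +105, y -62 to +102 mm). Origin at bench height below the home place. The tube lies along x in two V-blocks (90 deg vees, 12 mm thick along x, 43 mm wide, tops 66 mm high) centred at x = -68 and +40 mm.
- fixture_home (a point): where the thick tube's centre is when fully home in the vees: fixture x = 0, y = 0, 70 mm over the bench; axes as the fixture.
- fixture_stop (a point): centre of the end stop's face, fixture x = +80 mm, 70 mm up: a 44 mm wide plate, with a hood from x = +66 to +94 mm, underside 94 mm, top 102 mm over the bench. The hood keeps the tube from being lowered straight into place: lay it farther back (centre at about x = -25 mm), then slide it along +x until its end meets the stop.
- keeper (a joint): swing of the keeper bar about its vertical post. 0 = fully closed at a hard stop, bar pointing along the fixture's -y across the tube; grows to 2.0 rad as the bar swings towards the fixture's -x (at 1.57 it points along -x, clear of the tube). It stays where it is left; about 1.5 N at the pin moves it.
- keeper_axis (a point): swing axis of the keeper, on top of its post (24 mm diameter) at fixture x = 0, y = +75 mm, here 98 mm over the bench. The bar is flat, 16 mm wide, reaches 115 mm from the axis and spans 88 to 98 mm over the bench, 4 mm over a tube lying in the vees.
- keeper_pin (a point): middle height of the upright black pin near the keeper bar's end, 110 mm from the swing axis: 14 mm diameter, 98 to 138 mm over the bench, this point 118 mm. Push it sideways to swing the keeper.
- acrylic_cylinder: open clear acrylic beaker, 90 mm across the rim, 170 mm tall, standing; a bystander, origin at the centre of its underside
- wrench: steel wrench 150 mm long, lying flat; a bystander, origin at the centre of its underside (roughly mid-length)
- steel_weight: turned steel weight with a knob, 44 mm diameter, 70 mm tall, standing beside the fixture; a bystander, origin at the centre of its underside
- flux_bottle: small white bottle, 38 mm diameter, 110 mm tall, standing beside the cradle; a bystander, origin at the centre of its underside
- small_carton: cardboard box 90 x 70 x 60 mm; a bystander, origin at the centre of its underside
- caps_tray: blue divided tray 120 x 100 x 35 mm; a bystander, origin at the centre of its underside
- solvent_jar: amber glass jar, 60 mm diameter, 85 mm tall; a bystander, origin at the centre of its underside
Not all that is in view belongs to the job. What is shaped like the part that bears thick_tube_mid but blue or turquoise is not meant.

How it is judged:
At the end, for the whole second after the job is handed in: The thick tube rests in both V-blocks, its end against the stop (centre within 5 mm of home, 4 mm towards the stop; within 0.06 rad), keeper closed to within 0.12 rad; other tubes within 12 mm and bystanders within 30 mm of their start (x of thick_tube_mid in the frame of fixture between -0.005 and 0.004 m and y of thick_tube_mid in the frame of fixture between -0.005 and 0.005 m and z of thick_tube_mid in the frame of fixture between 0.064 and 0.075 m and angle between the x axis of thick_tube_mid and the x axis of fixture, either way round below 0.06 rad and value of joint keeper below 0.12 rad and linear speed of thick_tube below 0.02 m/s); the robot touches nothing.
It fails at once if one of the other two tubes shifted by more than 12 mm or rolled out of its notch (distance of any of middle_tube_mid, thin_tube_mid from where it was at the start of the episode above 0.012 m).
It fails at once if the thick tube rolled away or fell (its centre lower than 45 mm over the bench) (height (world z) of thick_tube_mid below 0.045 m).
It fails at once if a bystander was moved by more than 30 mm or knocked over (distance of any of acrylic_cylinder, wrench, steel_weight, flux_bottle, small_carton, caps_tray, solvent_jar from where it was at the start of the episode above 0.03 m or angle between any of acrylic_cylinder, wrench, steel_weight, flux_bottle, small_carton, caps_tray, solvent_jar's own z axis and vertical above 0.5 rad).
It also fails if it takes over 72 s, if anything falls off the work surface, if the arm or the gripper's body presses on something with over 40 N, if the wrist force passes 120 N, or if a joint passes its speed limit or range.

ROBOT

A 6-joint arm with a two-finger parallel gripper is mounted at the origin on the work surface. World frame = base frame: x ahead of the robot, y to its left, z up, the work surface at z = 0. Lengths are in m, angles in rad, forces in N, time in s.
With the tool pointing down it reaches from about 0.275 to 0.975 m from the base axis. Payload 8.4 kg.
Tool frame: the origin (TCP) lies at the very end of the fingers, on their centre line; the grasp point (between the pads) lies behind it (r.pinch_z is the z of the grasp point in the tool frame, in m); z points along the fingers, y is the line along which they close (so a half turn about z gives the same grasp; the last joint's range is limited). The gripper opens to 92 mm and grips with 3 to 60 N. Pads are 20 mm wide; open, the fingers measure 128 mm over their backs; the gripper's body (75 mm by 189 mm) begins 69 mm behind the grasp point.
Start: joints at [-1.257, 0.353, 1.633, -0, 1.155, -0.002], TCP at [0.194, -0.594, 0.215] pointing down, gripper open.
Joint ranges: [-2.63, 2.63], [-0.92, 2.1], [0.06, 2.66], [-1.3, 4.44], [0, 2.69], [-3.02, 3.02]. Speed limits (rad/s): [2.22, 2.22, 2.79, 3.14, 3.14, 3.14].

INTERFACE

Orientations are given as a unit quaternion [w, x, y, z].
In Python, from cell import r gives the robot as it stands.
- The arm moves only by the tool carry_out, never from a script. Its argument "motion" is a list that holds one entry, the list of rows, each a list of 7 numbers: the turn, a rotation vector about the tool's x, y, z in degrees, then the shift along the tool's x, y, z in m, then the gripper's target within -1 to 1 (shut at 1, half-way at 0, fully open at -1). A call has 1 to 10 rows; each row is the pose to reach, as a shift and turn from the pose commanded when the call began, along the tool's axes at that moment; what a row does not reach only later rows make up. A row lasts 1/10 s, in which the tool goes at most 50 mm and 8.59 degrees, less where a joint would pass 70% of its speed; a pose out of reach is approached as far as the arm can. A call with a gripper value outside its range is refused whole. The fingers move at their own pace and stop on an object; "squeeze" is the grip in N (left out, the last holds). Time passes only in rows, so rows that repeat a pose let the fingers close. It gives the time, the measured TCP pose, the force, the opening and the grip force at its end, in the units of the state.
- r.get_state(): the state, without advancing time (a new reading comes with each control period).
- r.grab_frame(name): name is "side" or "top"; returns (picture, depth): 480x640x3 uint8, red, green, blue; 480x640 float32, m along the optical axis (not along the pixel's ray), 0 where there is no reading.
- r.camera_model(name): a dict with "fovy" (degrees; the focal length in pixels is half the picture's height over the tangent of half this angle, whatever the lens; pixels are square), "cx", "cy" (the principal point, pixels), "rvec" (rotation vector, rad) and "tvec" (3), from world to camera coordinates, as OpenCV has them. Camera axes: x right, y down, z forward; pixel columns grow to the right and rows downward; lengths in m; the calibration is good to about 2 mm. A picture is of the moment at which its call begins. camera_model takes no time and is no camera call.
- r.hand_in(): hands the job in; it is judged then, once.
Trained networks look in the newest picture that a camera, given by its name, has taken for a name from the list of things; names that differ only in an ending like _2 or _b are one class to them, and where a whole thing is asked for, a point or a joint stands for the part that bears it (a point fixed in the world has none). Each returns a list of dicts, best first, with "conf" (0 to 1); they miss things now and then, are a little off and sometimes report something else, mostly with a low value. They report only what shows in the picture. A call takes as long as a camera call. They do not tell look-alikes from the thing itself.
- r.spot_in(camera, target): "position" ([x, y, z] in m, in world coordinates, good to about 4 mm: the middle of the surface that is visible of it).
The state is a dict: "t": time; "q": joint angles; "qvel": joint speeds; "tau": joint torques, N m; "eef_pos": TCP position; "eef_rot": TCP orientation; "ft_force": force on the tool from outside, world axes, zero at the start; "moment": the same for the moment, N m; "grip_width": finger opening in m; "grip_force": force on a finger pad.
Only numpy, scipy, OpenCV 4.12 (cv2) and the standard library are available. Lean on these libraries where they do the work, as an engineer would, in place of code of your own. Each camera call takes 0.05 s, during which the arm holds its last target. There are 200 camera calls.

## Working session

There is one attempt and no reset: what is moved stays moved. The work goes in short steps, Python scripts to look and compute and a tool call to move; the robot and the scene stay as the last step left them, time stands still between calls to the robot, and variables do not carry over. Pictures are saved under pics/ and viewed, at most 10 in all, crops included, and the job is handed in when it is done.

Besides the shell and the picture viewer there is one more tool, called after ">>>" as name([rows], argument=value, ...), one row to a line, values as JSON. carry_out: Moves the arm, as the interface text tells. Its arguments: {"type":"object","properties":{"motion":{"type":"array"},"squeeze":{"type":"number"}},"required":["motion"]}

```bash
mkdir -p pics; cat > h.py <<'E'
import numpy as np, cv2
from cell import r
def cam(n):
    m=r.camera_model(n); R=cv2.Rodrigues(np.array(m["rvec"],float))[0]; t=np.array(m["tvec"],float).ravel()
    f=240/np.tan(np.radians(m["fovy"])/2); return R,t,f,m["cx"],m["cy"]
def cloud(n,d):
    R,t,f,cx,cy=cam(n); v,u=np.mgrid[:480,:640]
    P=np.stack([(u-cx)/f*d,(v-cy)/f*d,d],-1)
    W=(P-t)@R; W[d==0]=np.nan; return W
def px(n,p):
    R,t,f,cx,cy=cam(n); c=R@np.array(p)+t; return np.round([c[0]/c[2]*f+cx,c[1]/c[2]*f+cy],0)
E
python3 - <<'E'
from h import *
for n in("top","side"):
    im,d=r.grab_frame(n); cv2.imwrite(f"pics/{n}0.png",im[:,:,::-1]); np.save(f"{n}0.npy",d)
    R,t,f,cx,cy=cam(n); print(n,"campos",-R.T@t,f,cx,cy)
    for k in["thick_tube_mid","middle_tube_mid","thin_tube_mid","cradle","fixture","keeper","keeper_pin","steel_weight","flux_bottle","acrylic_cylinder"]:
        print(k,[(np.round(o["position"],3).tolist(),round(o["conf"],2),px(n,o["position"]).tolist()) for o in r.spot_in(n,k)][:3])
s=r.get_state();print(s["t"],s["eef_pos"],s["eef_rot"],r.pinch_z)
E
```

```text
top campos [ 0.39717625 -0.00802777  1.209362  ] 467.98634496490195 318.9252343156048 242.59589547973528
thick_tube_mid [([0.571, -0.313, 0.074], 0.94, [445.0, 252.0]), ([0.72, -0.446, 0.026], 0.75, [490.0, 199.0]), ([0.353, -0.339, 0.023], 0.65, [452.0, 342.0])]
middle_tube_mid [([0.561, -0.248, 0.067], 0.59, [418.0, 256.0])]
thin_tube_mid [([0.554, -0.185, 0.067], 0.69, [392.0, 258.0])]
cradle [([0.561, -0.232, 0.008], 0.56, [407.0, 259.0]), ([0.483, -0.124, 0.077], 0.18, [368.0, 286.0])]
fixture [([0.556, 0.235, 0.016], 0.79, [226.0, 256.0])]
keeper [([0.551, 0.26, 0.1], 0.85, [208.0, 253.0]), ([0.777, 0.044, 0.085], 0.74, [302.0, 166.0])]
keeper_pin [([0.55, 0.262, 0.097], 0.78, [208.0, 253.0])]
steel_weight [([0.62, 0.138, 0.044], 0.68, [263.0, 230.0]), ([0.57, -0.313, 0.073], 0.61, [445.0, 252.0])]
flux_bottle [([0.485, -0.126, 0.077], 0.53, [368.0, 285.0])]
acrylic_cylinder [([0.66, 0.005, 0.092], 0.96, [316.0, 212.0])]
side campos [-0.199065    0.88565443  1.02654636] 577.7445269465175 321.0879052781594 235.7044740348282
thick_tube_mid [([0.569, -0.309, 0.074], 0.84, [391.0, 
[... 233 characters left out ...]
4, -0.186, 0.061], 0.55, [369.0, 217.0]), ([0.77, 0.059, 0.058], 0.48, [253.0, 229.0])]
cradle [([0.576, -0.227, 0.013], 0.74, [371.0, 221.0]), ([0.567, -0.307, 0.074], 0.36, [391.0, 193.0])]
fixture [([0.544, 0.254, 0.012], 0.66, [262.0, 319.0]), ([0.54, 0.25, 0.098], 0.42, [262.0, 293.0])]
keeper [([0.54, 0.247, 0.099], 0.78, [262.0, 292.0])]
keeper_pin [([0.54, 0.251, 0.095], 0.6, [261.0, 294.0])]
steel_weight [([0.612, 0.151, 0.041], 0.69, [271.0, 276.0])]
flux_bottle [([0.48, -0.118, 0.059], 0.8, [376.0, 240.0])]
acrylic_cylinder [([0.618, 0.022, 0.122], 0.66, [302.0, 226.0])]
1.1 [ 0.19411547 -0.59412452  0.21459856] [2.03327575e-05 9.87562516e-01 1.57226831e-01 1.91061790e-05] -0.0187
```

View pics/top0.png

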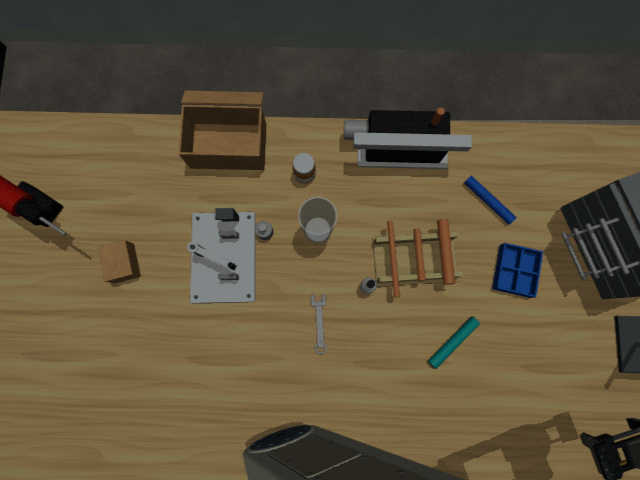

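View pics/side0.png

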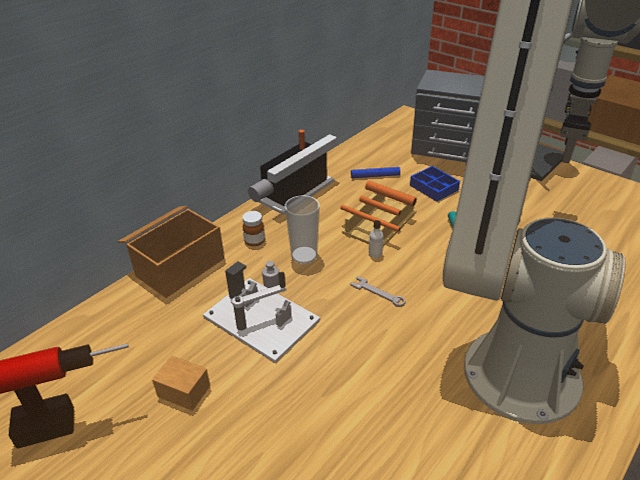

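The top view shows the fixture at (222,257), with the hood at (227,214), the post at (193,247) and the pin at (232,268). The keeper is about 0.5 rad from closed. There are five tube-like things:
- The copper tubes in the cradle at (446,252), (419,255) and (393,258).
- The blue bar at (490,199) and the turquoise bar at (454,342), which are look-alikes.

The thick tube is the copper one at (446,252), the widest of the three. I'll confirm that in a crop and refine the positions.

```bash
python3 - <<'E'
from h import *
d=np.load("top0.npy"); W=cloud("top",d); X,Y,Z=W[...,0],W[...,1],W[...,2]
im=cv2.imread("pics/top0.png")
a=cv2.resize(im[200:310,360:480],None,fx=3.3,fy=3.3,interpolation=3); b=cv2.resize(im[200:310,180:280],None,fx=3.3,fy=3.3,interpolation=3)
cv2.imwrite("pics/crop1.png",np.hstack([b,a]))
def reg(x0,x1,y0,y1,z0,z1): return (X>x0)&(X<x1)&(Y>y0)&(Y<y1)&(Z>z0)&(Z<z1)
# fixture plate
m=reg(.38,.72,.12,.36,.007,.018); print("plate",m.sum(),cv2.minAreaRect(W[m][:,:2].astype(np.float32)), np.median(Z[m]))
# tubes
for n,y0,y1 in(("thick",-.345,-.28),("mid",-.275,-.225),("thin",-.215,-.16)):
    m=reg(.40,.72,y0,y1,.059,.09); P=W[m]; print(n,m.sum(),cv2.minAreaRect(P[:,:2].astype(np.float32)),np.percentile(P[:,2],95))
# hood, pin, bar
for n,z0,z1 in(("bar",.085,.1),("pin",.12,.15),("hood",.1,.11)):
    m=reg(.4,.72,.1,.36,z0,z1); P=W[m]; print(n,m.sum(),cv2.minAreaRect(P[:,:2].astype(np.float32)) if m.sum() else "",P.mean(0) if m.sum() else "", P.min(0),P.max(0))
E
```

```text
plate 4750 ((0.5472986102104187, 0.2232050895690918), (0.31536319851875305, 0.20959670841693878), 2.8600428104400635) 0.011404934392208167
thick 766 ((0.5738397240638733, -0.3085189163684845), (0.05391496792435646, 0.16115562617778778), 89.69207000732422) 0.0810427992889777
mid 376 ((0.5657378435134888, -0.2542943060398102), (0.039042823016643524, 0.12903182208538055), 87.46156311035156) 0.07101534559250787
thin 433 ((0.5532181859016418, -0.1750238984823227), (0.18784816563129425, 0.038350265473127365), 5.12518310546875) 0.06750014400464407
bar 353 ((0.5981714129447937, 0.23245400190353394), (0.12694229185581207, 0.13710398972034454), 67.8360595703125) [0.56891446 0.25296273 0.09730746] [0.5115359  0.19434094 0.08634921] [0.66307394 0.31286633 0.0999991 ]
pin 40 ((0.5198565721511841, 0.20079731941223145), (0.013072531670331955, 0.011864535510540009), 3.8600783348083496) [0.51946586 0.20020452 0.13422475] [0.51325572 0.19494378 0.1204308 ] [0.52654944 0.2066742  0.14169694]
hood 214 ((0.5835033655166626, 0.25755566358566284), (0.15279512107372284, 0.11255920678377151), 6.267848491668701) [0.61793363 0.2445163  0.10242118] [0.51294605 0.19375424 0.10000441] [0.66247137 0.31210359 0.10859338]
```

View pics/crop1.png

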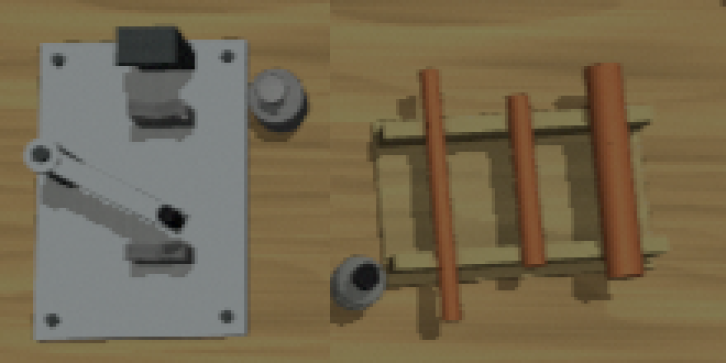

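The crop confirms it: the right-hand copper tube is clearly the thickest, and the keeper is partly shut. Next I'll fit the fixture frame and the tube axis precisely.

```bash
python3 - <<'E'
from h import *
im=cv2.imread("pics/top0.png"); d=np.load("top0.npy"); W=cloud("top",d); X,Y,Z=W[...,0],W[...,1],W[...,2]
R,t,f,cx,cy=cam("top"); C=-R.T@t
def onz(u,v,z):
    ray=R.T@np.array([(u-cx)/f,(v-cy)/f,1]); return (C+ray*(z-C[2])/ray[2])[:2]
# plate edges: line fit by half-level crossing of low saturation
hsv=cv2.cvtColor(im,cv2.COLOR_BGR2HSV); S=hsv[...,1].astype(float)
def fit(pts): 
    p=np.array(pts); c=np.median(p[:,1]); k=np.polyfit(p[:,0],p[:,1],1)
    for _ in range(4):
        e=abs(p[:,1]-np.polyval(k,p[:,0])); g=e<max(.5,1.5*np.median(e)); k=np.polyfit(p[g,0],p[g,1],1)
    return k,g.sum(),np.std((p[:,1]-np.polyval(k,p[:,0]))[g])
def cross(a,lo,hi):
    s=a[lo:hi]; thr=(s[:3].mean()+s[-3:].mean())/2; sg=np.sign(s-thr); i=np.where(sg[1:]!=sg[:-1])[0]
    if len(i)!=1: return None
    i=i[0]; return lo+i+(thr-s[i])/(s[i+1]-s[i])
L=[(v,c) for v in range(260,298) if (c:=cross(S[v],184,198))]
Rr=[(v,c) for v in range(245,298) if (c:=cross(S[v],248,262))]
T=[(u,c) for u in list(range(195,215))+list(range(240,252)) if (c:=cross(S[:,u],206,219))]
B=[(u,c) for u in range(195,250) if (c:=cross(S[:,u],295,309))]
kk=[fit(q) for q in(L,Rr,T,B)]
for k in kk: print(k)
def inter(kv,kh): # u=kv(v), v=kh(u)
    u=220
    for _ in range(9): v=np.polyval(kh,u); u=np.polyval(kv,v)
    return onz(u,v,.012)
tl,tr,bl,br=[inter(a[0],b[0]) for a,b in((kk[0],kk[2]),(kk[1],kk[2]),(kk[0],kk[3]),(kk[1],kk[3]))]
print("corners",tl,tr,bl,br,"len",np.linalg.norm(tl-bl),np.linalg.norm(tr-br),np.linalg.norm(tl-tr))
yaws=[np.arctan2(*(a-b)[::-1]) for a,b in((tl,bl),(tr,br))]+[np.arctan2(*(a-b)[::-1])-np.pi/2 for a,b in((tl,tr),(bl,br))]
print("yaws",np.degrees(yaws))
# hood top & V tops by depth
for n,z0,z1,b in(("hood",.097,.108,(.6,.70,.18,.29)),("vfar",.055,.07,(.56,.64,.18,.29)),("vnear",.055,.07,(.45,.53,.18,.29))):
    m=(Z>z0)&(Z<z1)&(X>b[0])&(X<b[1])&(Y>b[2])&(Y<b[3]); P=W[m]; print(n,m.sum(),np.percentile(P,[3,97],axis=0)) if m.sum() else print(n,0)
# tubes by colour (copper), silhouette ctr at axis height
H=hsv[...,0]
for n,b,za in(("thick",(.45,.70,-.36,-.275),.065),("mid",(.45,.70,-.28,-.22),.06),("thin",(.42,.70,-.22,-.15),.0585)):
    m=(Z>za-.004)&(X>b[0])&(X<b[1])&(Y>b[2])&(Y<b[3])&(hsv[...,1]>125)
    k,l,st,ce=cv2.connectedComponentsWithStats(m.astype(np.uint8)); i=1+np.argmax(st[1:,4]); m=l==i
    v,u=np.where(m); q=np.array([onz(a,c,za) for a,c in zip(u,v)],np.float32)
    w=np.linalg.svd(q-q.mean(0),full_matrices=False)[2][0]; print(n,m.sum(),cv2.minAreaRect(q),q.mean(0),np.degrees(np.arctan(w[1]/w[0])),st[i])
E
```

```text
(array([-3.17715284e-02,  1.98816821e+02]), np.int64(38), np.float64(0.08365170442686737))
(array([-3.71167733e-04,  2.54758837e+02]), np.int64(53), np.float64(0.03216050371726407))
(array([-2.11433146e-02,  2.16736630e+02]), np.int64(32), np.float64(0.07187509352323872))
(array([-2.08671498e-02,  3.06836666e+02]), np.int64(55), np.float64(0.0731666347168884))
corners [0.66864399 0.33100272] [0.6761275  0.16703587] [0.43403684 0.32219173] [0.44144863 0.15620113] len 0.23477254314456236 0.23492884420341795 0.16413753602672057
yaws [2.1508105  2.64337743 2.61318766 2.55666527]
hood 200 [[0.63522992 0.20892374 0.0978622 ]
 [0.66218388 0.25000349 0.10559494]]
vfar 69 [[0.60255773 0.20673021 0.05614893]
 [0.61517298 0.24869288 0.06580587]]
vnear 63 [[0.49465958 0.20359609 0.05522654]
 [0.50758685 0.24186999 0.06587137]]
thick 747 ((0.5749257802963257, -0.3159583806991577), (0.16237154603004456, 0.028656216338276863), 5.14244270324707) [ 0.57400197 -0.31622237] 5.084954 [437 219  18  66 747]
mid 369 ((0.5666861534118652, -0.25116968154907227), (0.13092216849327087, 0.01775197498500347), 4.957729339599609) [ 0.5655585  -0.25144422] 5.1416507 [413 228  12  53 369]
thin 442 ((0.5549646615982056, -0.18763288855552673), (0.18868711590766907, 0.01582946442067623), 5.012357711791992) [ 0.55329835 -0.18733004] 5.039898 [387 221  13  76 442]
```

The fixture home is at about (0.5685, 0.225) with yaw 2.6°. The thick tube centre is at (0.5745, -0.316) with yaw 5.1°. The pin is at (0.5195, 0.2005), so the keeper is at about 0.47 rad. I'll open the keeper first, with the fingers loosely caging the pin.

```bash
cat >> h.py <<'E'
from scipy.spatial.transform import Rotation as Ro
HOME=np.array([.5685,.2250]); FY=np.radians(2.6)
def fx(x,y): c,s=np.cos(FY),np.sin(FY); return HOME+[c*x-s*y,s*x+c*y]
def pin(th,rad=.110): return fx(-rad*np.sin(th),.075-rad*np.cos(th))
def rel(targets):
    s=r.get_state(); q=np.array(s["eef_rot"]); R0=Ro.from_quat(q[[1,2,3,0]]); p0=np.array(s["eef_pos"])
    print("t",round(s["t"],2),"p",np.round(p0,4),"yaw",np.round(np.degrees(np.arctan2(*R0.as_matrix()[:2,0][::-1])),1),"w",s["grip_width"],"f",np.round(s["ft_force"],1))
    for x,y,z,yaw in targets:
        Rt=Ro.from_euler("z",yaw,degrees=True)*Ro.from_quat([1,0,0,0])
        print(np.round((R0.inv()*Rt).as_rotvec(degrees=True),1).tolist(),np.round(R0.inv().apply(np.array([x,y,z])-p0),4).tolist())
E
python3 - <<'E'
from h import *
print(pin(.474)); rel([(.5195,.2005,.25,34)])
E
```

```text
[0.51937987 0.19987344]
t 1.1 p [ 0.1941 -0.5941  0.2146] yaw 18.1 w 0.09226250528936024 f [ 0.6  0.  -0.4]
[0.0, -0.0, -15.9] [0.5561, -0.6543, -0.0354]
```

>>> carry_out([
  [[0,0,-16,0.556,-0.654,-0.036,0.45],[0,0,-16,0.556,-0.654,-0.036,0.45],[0,0,-16,0.556,-0.654,-0.036,0.45],[0,0,-16,0.556,-0.654,-0.036,0.45],[0,0,-16,0.556,-0.654,-0.036,0.45],[0,0,-16,0.556,-0.654,-0.036,0.45],[0,0,-16,0.556,-0.654,-0.036,0.45],[0,0,-16,0.556,-0.654,-0.036,0.45],[0,0,-16,0.556,-0.654,-0.036,0.45],[0,0,-16,0.556,-0.654,-0.036,0.45]],
], squeeze=10)

```text
t: 2.1
eef_pos: [0.3839, -0.13, 0.236]
eef_rot: [0.0, 0.956, 0.293, 0.0]
ft_force: [0.5, -0.4, -0.4]
grip_width: 0.0253
grip_force: 0.0
```

```bash
python3 -c "
from h import *
rel([(.5195,.2005,.25,34)])"
```

```text
t 2.1 p [ 0.3839 -0.13    0.236 ] yaw 34.1 w 0.025336636189015434 f [ 0.5 -0.4 -0.4]
[0.1, -0.0, 0.1] [0.2975, -0.1978, -0.0139]
```

>>> carry_out([
  [[0,0,0,0.297,-0.198,-0.014,0.45],[0,0,0,0.297,-0.198,-0.014,0.45],[0,0,0,0.297,-0.198,-0.014,0.45],[0,0,0,0.297,-0.198,-0.014,0.45],[0,0,0,0.297,-0.198,-0.014,0.45],[0,0,0,0.297,-0.198,-0.014,0.45],[0,0,0,0.297,-0.198,-0.014,0.45],[0,0,0,0.297,-0.198,-0.014,0.45],[0,0,0,0.297,-0.198,-0.014,0.45],[0,0,0,0.297,-0.198,-0.014,0.45]],
])

```text
t: 3.1
eef_pos: [0.5177, 0.1977, 0.2492]
eef_rot: [0.0, 0.956, 0.293, -0.001]
ft_force: [-1.0, 0.6, -0.1]
grip_width: 0.0253
grip_force: 0.0
```

```bash
python3 -c "
from h import *
rel([(.5195,.2005,.25,34),(.5195,.2005,.112,34)]); print('grasp opening margin ok')"
```

```text
t 3.1 p [0.5177 0.1977 0.2492] yaw 34.1 w 0.02531932928749444 f [-1.   0.6 -0.1]
[0.0, 0.1, 0.1] [0.0031, -0.0013, -0.0008]
[0.0, 0.1, 0.1] [0.0033, -0.0013, 0.1372]
grasp opening margin ok
```

>>> carry_out([
  [[0,0,0,0,0,0.03,0.35],[0,0,0,0,0,0.06,0.35],[0,0,0,0,0,0.09,0.35],[0,0,0,0,0,0.105,0.35],[0,0,0,0,0,0.12,0.35],[0,0,0,0,0,0.13,0.35],[0,0,0,0,0,0.138,0.35],[0,0,0,0,0,0.138,0.5],[0,0,0,0,0,0.138,0.5]],
])

```text
t: 4.0
eef_pos: [0.5187, 0.1984, 0.112]
eef_rot: [0.0, 0.956, 0.293, 0.0]
ft_force: [0.5, -0.5, 0.4]
grip_width: 0.0228
grip_force: 0.0
```

```bash
python3 - <<'E'
from h import *
rel([(*pin(a),.112,34) for a in (.474,.55,.7,.85,1.0,1.15,1.3,1.45,1.6,1.75,1.8)])
E
```

```text
t 4.0 p [0.5187 0.1984 0.112 ] yaw 34.1 w 0.022817091488597917 f [ 0.5 -0.5  0.4]
[0.0, -0.0, 0.1] [0.0014, -0.0008, 0.0]
[0.0, -0.0, 0.1] [-0.0027, -0.0081, 0.0]
[0.0, -0.0, 0.1] [-0.009, -0.0233, 0.0]
[0.0, -0.0, 0.1] [-0.013, -0.0393, -0.0]
[0.0, -0.0, 0.1] [-0.0146, -0.0557, -0.0]
[0.0, -0.0, 0.1] [-0.0138, -0.0722, -0.0]
[0.0, -0.0, 0.1] [-0.0104, -0.0883, -0.0]
[0.0, -0.0, 0.1] [-0.0047, -0.1038, -0.0]
[0.0, -0.0, 0.1] [0.0032, -0.1182, -0.0]
[0.0, -0.0, 0.1] [0.0133, -0.1313, -0.0]
[0.0, -0.0, 0.1] [0.017, -0.1353, -0.0]
```

>>> carry_out([
  [[0,0,0,-0.004,-0.008,0,0.5],[0,0,0,-0.01,-0.023,0,0.5],[0,0,0,-0.014,-0.039,0,0.5],[0,0,0,-0.016,-0.055,0,0.5],[0,0,0,-0.015,-0.072,0,0.5],[0,0,0,-0.012,-0.088,0,0.5],[0,0,0,-0.006,-0.103,0,0.5],[0,0,0,0.002,-0.118,0,0.5],[0,0,0,0.012,-0.131,0,0.5],[0,0,0,0.017,-0.138,0,0.5]],
])

```text
t: 5.0
eef_pos: [0.4556, 0.3246, 0.1117]
eef_rot: [-0.0, 0.956, 0.294, 0.001]
ft_force: [3.0, -0.4, 0.6]
grip_width: 0.0229
grip_force: 1.4
```

>>> carry_out([
  [[0,0,0,0,0,0,0.4],[0,0,0,0,0,-0.03,0.3],[0,0,0,0,0,-0.07,0.3],[0,0,0,0,0,-0.12,0.2],[0,0,0,0,0,-0.138,0],[0,0,0,0,0,-0.138,0]],
])

```text
t: 5.6
eef_pos: [0.4569, 0.3232, 0.2528]
eef_rot: [-0.001, 0.956, 0.293, 0.003]
ft_force: [-0.0, 1.1, 0.1]
grip_width: 0.0456
grip_force: 0.0
```

```bash
python3 - <<'E'
from h import *
rel([(.40,-.10,.25,5.1),(.5745,-.316,.20,5.1)])
im,d=r.grab_frame("side"); cv2.imwrite("pics/side1.png",cv2.resize(im[190:370,180:420,::-1],None,fx=2.5,fy=2.5))
E
```

```text
t 5.6 p [0.4569 0.3232 0.2528] yaw 34.1 w 0.04555941406688292 f [-0.   1.1  0.1]
[-0.1, -0.3, 29.0] [-0.2841, 0.3187, 0.001]
[-0.1, -0.3, 29.0] [-0.2608, 0.5954, 0.0511]
```

View pics/side1.png

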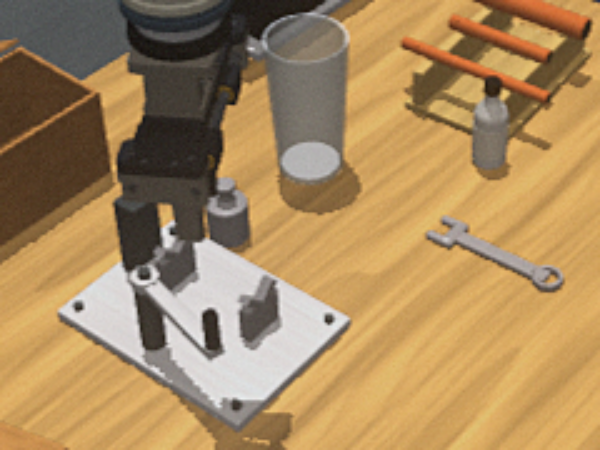

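The keeper bar now points about along -x, with its pin at (210,330) in the crop, and the V-blocks are clear. Next is the tube.

>>> carry_out([
  [[0,0,29,-0.261,0.595,0.0,0],[0,0,29,-0.261,0.595,0.0,0],[0,0,29,-0.261,0.595,0.0,0],[0,0,29,-0.261,0.595,0.0,0],[0,0,29,-0.261,0.595,0.0,0],[0,0,29,-0.261,0.595,0.0,0],[0,0,29,-0.261,0.595,0.0,0],[0,0,29,-0.261,0.595,0.0,0],[0,0,29,-0.261,0.595,0.0,0],[0,0,29,-0.261,0.595,0.0,0]],
])

```text
t: 6.65
eef_pos: [0.5443, -0.1713, 0.2472]
eef_rot: [-0.001, 0.999, 0.044, -0.001]
ft_force: [0.7, 1.1, -0.2]
grip_width: 0.046
grip_force: 0.0
```

```bash
python3 - <<'E'
from h import *
rel([(.5745,-.316,.25,5.1)])
E
```

```text
t 6.65 p [ 0.5443 -0.1713  0.2472] yaw 5.1 w 0.04595692351663082 f [ 0.7  1.1 -0.2]
[-0.1, 0.2, -0.0] [0.0173, 0.1467, -0.0031]
```

>>> carry_out([
  [[0,0,0,0.017,0.147,0,0],[0,0,0,0.017,0.147,0,0],[0,0,0,0.017,0.147,0,0],[0,0,0,0.017,0.147,0,0],[0,0,0,0.017,0.147,0,0],[0,0,0,0.017,0.147,0,0]],
])

```text
t: 7.25
eef_pos: [0.5746, -0.3131, 0.2479]
eef_rot: [-0.001, 0.999, 0.044, -0.001]
ft_force: [0.2, -0.5, -0.5]
grip_width: 0.0458
grip_force: 0.0
```

```bash
python3 - <<'E'
from h import *
rel([(.5745,-.316,.25,5.1),(.5745,-.316,.0475,5.1)])
print([(o["position"],o["conf"]) for o in [x for n in ["side"] if r.grab_frame(n) is not None for x in r.spot_in(n,"thick_tube_mid")][:2]])
E
```

```text
t 7.25 p [ 0.5746 -0.3131  0.2479] yaw 5.1 w 0.04582723505159742 f [ 0.2 -0.5 -0.5]
[-0.1, 0.1, -0.0] [-0.0003, 0.0029, -0.0022]
[-0.1, 0.1, -0.0] [0.0001, 0.0033, 0.2003]
[([0.568, -0.3055, 0.0761], 0.84), ([0.7202, -0.4414, 0.0233], 0.68)]
```

>>> carry_out([
  [[0,0,0,0,0.002,0.04,0],[0,0,0,0,0.002,0.08,0],[0,0,0,0,0.002,0.11,0],[0,0,0,0,0.002,0.13,0],[0,0,0,0,0.002,0.15,0],[0,0,0,0,0.002,0.165,0],[0,0,0,0,0.002,0.18,0],[0,0,0,0,0.002,0.19,0],[0,0,0,0,0.002,0.2,0],[0,0,0,0,0.002,0.2,0]],
])

```text
t: 8.35
eef_pos: [0.5751, -0.3159, 0.0484]
eef_rot: [-0.0, 0.999, 0.044, -0.001]
ft_force: [-0.6, 0.3, 0.8]
grip_width: 0.0457
grip_force: 0.0
```

```bash
python3 - <<'E'
from h import *
rel([(.5745,-.315,.0475,5.1)])
im,d=r.grab_frame("top"); W=cloud("top",d); cv2.imwrite("pics/top1.png",cv2.resize(im[190:310,340:500,::-1],None,fx=4,fy=4,interpolation=3))
E
```

```text
t 8.35 p [ 0.5751 -0.3159  0.0484] yaw 5.1 w 0.045744788632681874 f [-0.6  0.3  0.8]
[-0.1, 0.1, -0.0] [-0.0005, -0.0009, 0.0009]
```

View pics/top1.png

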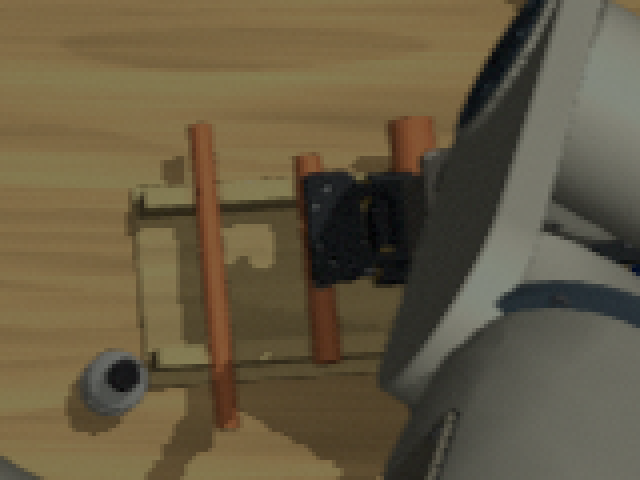

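The gripper straddles the thick tube at (412,150) in the crop. The two other tubes, at (212,280) and (318,260), haven't moved. Closing now.

>>> carry_out([
  [[0,0,0,0,0,0,1],[0,0,0,0,0,0,1],[0,0,0,0,0,0,1],[0,0,0,0,0,0,1],[0,0,0,0,0,0,1]],
], squeeze=25)

```text
t: 8.9
eef_pos: [0.576, -0.316, 0.0503]
eef_rot: [-0.0, 0.999, 0.044, 0.0]
ft_force: [-0.9, 4.2, 6.6]
grip_width: 0.0274
grip_force: 25.0
```

>>> carry_out([
  [[0,0,0,0,0,-0.01,1],[0,0,0,0,0,-0.03,1],[0,0,0,0,0,-0.06,1],[0,0,0,0,0,-0.1,1],[0,0,0,0,0,-0.15,1],[0,0,0,0,0,-0.19,1],[0,0,0,0,0,-0.2,1],[0,0,0,0,0,-0.2,1]],
])

```text
t: 9.7
eef_pos: [0.5764, -0.3169, 0.2518]
eef_rot: [0.001, 0.999, 0.044, 0.002]
ft_force: [0.1, 0.3, -2.2]
grip_width: 0.0274
grip_force: 25.0
```

```bash
python3 - <<'E'
from h import *
rel([(.47,-.02,.25,2.6),(*fx(-.025,0),.25,2.6)])
E
```

```text
t 9.7 p [ 0.5764 -0.3169  0.2518] yaw 5.1 w 0.027422274291320672 f [ 0.1  0.3 -2.2]
[0.1, -0.2, 2.5] [-0.0796, -0.3052, 0.0008]
[0.1, -0.2, 2.5] [0.0153, -0.5416, 0.0005]
```

>>> carry_out([
  [[0,0,2.5,0.015,-0.04,0,1],[0,0,2.5,0.015,-0.085,0,1],[0,0,2.5,0.015,-0.135,0,1],[0,0,2.5,0.015,-0.185,0,1],[0,0,2.5,0.015,-0.235,0,1],[0,0,2.5,0.015,-0.285,0,1],[0,0,2.5,0.015,-0.335,0,1],[0,0,2.5,0.015,-0.385,0,1],[0,0,2.5,0.015,-0.435,0,1],[0,0,2.5,0.015,-0.47,0,1]],
])

```text
t: 10.7
eef_pos: [0.547, 0.1556, 0.2472]
eef_rot: [0.0, 1.0, 0.023, -0.002]
ft_force: [1.2, -0.3, -2.2]
grip_width: 0.0275
grip_force: 25.0
```

>>> carry_out([
  [[0,0,0,0,-0.03,0,1],[0,0,0,0,-0.05,0,1],[0,0,0,0,-0.05,0,1],[0,0,0,0,-0.05,0,1],[0,0,0,0,-0.05,0,1],[0,0,0,0,-0.05,0,1]],
])

```text
t: 11.3
eef_pos: [0.5466, 0.202, 0.2491]
eef_rot: [0.0, 1.0, 0.022, -0.0]
ft_force: [0.3, 0.2, -1.8]
grip_width: 0.0272
grip_force: 25.0
```

```bash
python3 - <<'E'
from h import *
rel([(*fx(-.025,0),.25,2.6)])
im,d=r.grab_frame("side"); W=cloud("side",d); cv2.imwrite("pics/side2.png",cv2.resize(im[140:370,120:400,::-1],None,fx=2.5,fy=2.5))
hsv=cv2.cvtColor(im,cv2.COLOR_RGB2HSV)
m=(hsv[...,1]>130)&(W[...,2]>.23)&(W[...,2]<.32)&(abs(W[...,1]-.225)<.03)&(W[...,0]>.42)&(W[...,0]<.68)&((hsv[...,0]<15)); P=W[m]
print(m.sum()); print(P[:,0].min(),P[:,0].max()); w=np.polyfit(P[:,0],P[:,1:],1); print("slopes y,z",w[0])
E
```

```text
t 11.3 p [0.5466 0.202  0.2491] yaw 2.5 w 0.027220614635929945 f [ 0.3  0.2 -1.8]
[0.0, 0.0, -0.1] [-0.0021, -0.022, -0.0009]
430
0.46256749298860234 0.5970978120241067
slopes y,z [ 0.04352569 -0.00815092]
```

View pics/side2.png

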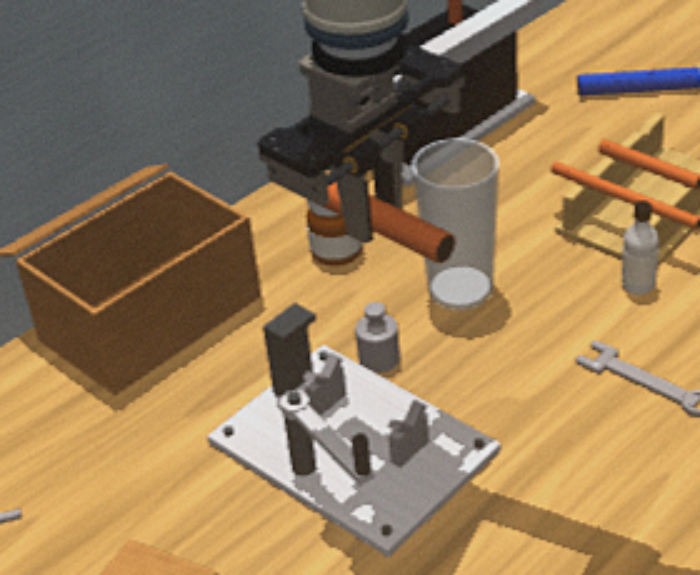

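The tube is held level and parallel to the fixture. Its near end is at (445,245) in the crop.

>>> carry_out([
  [[0,0,0,-0.001,-0.01,0,1],[0,0,0,-0.001,-0.021,0,1],[0,0,0,-0.001,-0.021,0.03,1],[0,0,0,-0.001,-0.021,0.07,1],[0,0,0,-0.001,-0.021,0.11,1],[0,0,0,-0.001,-0.021,0.14,1],[0,0,0,-0.001,-0.021,0.15,1],[0,0,0,-0.001,-0.021,0.15,1],[0,0,0,-0.001,-0.021,0.15,1]],
])

```text
t: 12.25
eef_pos: [0.5456, 0.2249, 0.1009]
eef_rot: [-0.0, 1.0, 0.023, 0.001]
ft_force: [-0.1, -0.6, -1.3]
grip_width: 0.0271
grip_force: 25.0
```

```bash
python3 - <<'E'
from h import *
rel([(*fx(-.025,0),.056,2.6)])
im,d=r.grab_frame("side"); W=cloud("side",d)
hsv=cv2.cvtColor(im,cv2.COLOR_RGB2HSV)
m=(hsv[...,1]>130)&(W[...,2]>.08)&(W[...,2]<.15)&(abs(W[...,1]-.225)<.03)&(W[...,0]>.42)&(W[...,0]<.68)&((hsv[...,0]<15)); P=W[m]
from scipy.optimize import least_squares
def res(k): # axis y=k0+k1*(x-.54), z=k2+k3*(x-.54)
    dx=P[:,0]-.54; return np.hypot(P[:,1]-k[0]-k[1]*dx,P[:,2]-k[2]-k[3]*dx)-.014
s=least_squares(res,[.225,.045,.1,0],loss="soft_l1",f_scale=.002); print(m.sum(),P[:,0].min(),s.x,np.std(s.fun),"wanted y",fx(-.0285,0))
E
```

```text
t 12.25 p [0.5456 0.2249 0.1009] yaw 2.6 w 0.02706765616792021 f [-0.1 -0.6 -1.3]
[-0.0, -0.1, 0.0] [-0.0022, 0.0009, 0.0449]
390 0.4602463429335026 [ 0.22430459  0.05301092  0.11618681 -0.00301276] 0.002516877694878531 wanted y [0.54002934 0.22370715]
```

>>> carry_out([
  [[0,0,0,0,0.001,0.01,1],[0,0,0,0,0.001,0.02,1],[0,0,0,0,0.001,0.028,1],[0,0,0,0,0.001,0.034,1],[0,0,0,0,0.001,0.038,1],[0,0,0,0,0.001,0.042,1],[0,0,0,0,0.001,0.042,1],[0,0,0,0,0.001,0.042,1]],
])

```text
t: 13.1
eef_pos: [0.5448, 0.2232, 0.0576]
eef_rot: [0.0, 1.0, 0.023, 0.0]
ft_force: [-0.2, -0.5, -1.0]
grip_width: 0.0272
grip_force: 25.0
```

>>> carry_out([
  [[0,0,0,0,0,0.002,1],[0,0,0,0,0,0.003,1],[0,0,0,0,0,0.004,1],[0,0,0,0,0,0.004,1]],
])

```text
t: 13.5
eef_pos: [0.5455, 0.2245, 0.0551]
eef_rot: [-0.001, 1.0, 0.022, 0.001]
ft_force: [-3.9, 4.5, 11.3]
grip_width: 0.0274
grip_force: 25.0
```

Contact, with a slight side load. I'll release so the tube settles in the vees, then regrip gently and slide it home.

>>> carry_out([
  [[0,0,0,0,0,0,0.2],[0,0,0,0,0,0,0.2],[0,0,0,0,-0.001,0,0.2],[0,0,0,0,-0.001,0,1],[0,0,0,0,-0.001,0,1],[0,0,0,0,-0.001,0,1],[0,0,0,0,-0.001,0,1]],
], squeeze=10)

```text
t: 14.2
eef_pos: [0.5448, 0.225, 0.0537]
eef_rot: [-0.001, 1.0, 0.022, 0.0]
ft_force: [-1.2, 4.7, 1.5]
grip_width: 0.0275
grip_force: 10.0
```

>>> carry_out([
  [[0,0,0,0.004,-0.001,0,1],[0,0,0,0.008,-0.001,0,1],[0,0,0,0.012,-0.001,0,1],[0,0,0,0.015,-0.001,0,1],[0,0,0,0.018,-0.001,0,1],[0,0,0,0.02,-0.001,0,1],[0,0,0,0.022,-0.001,0,1],[0,0,0,0.022,-0.001,0,1]],
])

```text
t: 15.0
eef_pos: [0.5672, 0.2262, 0.0535]
eef_rot: [-0.0, 1.0, 0.023, 0.0]
ft_force: [-0.7, 1.6, 0.4]
grip_width: 0.0278
grip_force: 10.0
```

>>> carry_out([
  [[0,0,0,0.001,0,0,1],[0,0,0,0.002,0,0,1],[0,0,0,0.003,0,0,1],[0,0,0,0.004,0,0,1],[0,0,0,0.005,0,0,1],[0,0,0,0.005,0,0,1]],
])

```text
t: 15.6
eef_pos: [0.5704, 0.2263, 0.0535]
eef_rot: [0.0, 1.0, 0.023, -0.001]
ft_force: [-6.6, 3.0, 5.3]
grip_width: 0.0277
grip_force: 10.0
```

```bash
cat >> h.py <<'E'
def tube(n="side"):
    from scipy.optimize import least_squares
    im,d=r.grab_frame(n); W=cloud(n,d); hsv=cv2.cvtColor(im,cv2.COLOR_RGB2HSV)
    m=(hsv[...,1]>130)&(W[...,2]>.055)&(W[...,2]<.15)&(abs(W[...,1]-.225)<.03)&(W[...,0]>.42)&(W[...,0]<.68)&(hsv[...,0]<15); P=W[m]
    def res(k):
        dx=P[:,0]-.5685; return np.hypot(P[:,1]-k[0]-k[1]*dx,P[:,2]-k[2]-k[3]*dx)-.014
    s=least_squares(res,[.225,.045,.07,0],loss="soft_l1",f_scale=.002)
    print(n,m.sum(),"x range",np.percentile(P[:,0],[0,1,99,100]).round(4),"y,dy,z,dz",s.x.round(4)); return im
E
python3 - <<'E'
from h import *
rel([]); im=tube("side"); tube("top")
E
```

```text
t 15.6 p [0.5704 0.2263 0.0535] yaw 2.6 w 0.027725266952743556 f [-6.6  3.   5.3]
side 360 x range [0.487  0.4884 0.614  0.6203] y,dy,z,dz [ 0.2253  0.0449  0.07   -0.0009]
top 11 x range [0.6223 0.6225 0.6391 0.6394] y,dy,z,dz [0.2272 0.0408 0.0652 0.1209]
```

The force suggests the tube is against the stop. A slightly further push should show whether the reading plateaus.

>>> carry_out([
  [[0,0,0,0.001,0,0,1],[0,0,0,0.002,0,0,1],[0,0,0,0.003,0,0,1],[0,0,0,0.003,0,0,1]],
], squeeze=15)

```text
t: 16.1
eef_pos: [0.5707, 0.2262, 0.0533]
eef_rot: [0.001, 1.0, 0.022, -0.004]
ft_force: [-16.1, 3.3, 12.7]
grip_width: 0.028
grip_force: 15.0
```

```bash
python3 - <<'E'
from h import *
rel([]); im=tube("side")
E
```

```text
t 16.1 p [0.5707 0.2262 0.0533] yaw 2.6 w 0.027955931515945883 f [-16.1   3.3  12.7]
side 361 x range [0.4858 0.4882 0.6128 0.6181] y,dy,z,dz [0.2256 0.0469 0.0701 0.002 ]
```

The tube is stalled firmly at z = 0.070 and aligned, so it is home. I'll ease off, release and rise.

>>> carry_out([
  [[0,0,0,-0.003,0,0,1],[0,0,0,-0.003,0,0,0.2],[0,0,0,-0.003,0,0,0.0],[0,0,0,-0.003,0,0,0.0],[0,0,0,-0.003,0,-0.02,0.0],[0,0,0,-0.003,0,-0.06,0.0],[0,0,0,-0.003,0,-0.11,0.0],[0,0,0,-0.003,0,-0.16,0.0],[0,0,0,-0.003,0,-0.2,0.2],[0,0,0,-0.003,0,-0.2,0.35]],
])

```text
t: 17.15
eef_pos: [0.575, 0.2274, 0.2602]
eef_rot: [-0.002, 1.0, 0.023, 0.005]
ft_force: [0.3, 0.4, 0.4]
grip_width: 0.0322
grip_force: 0.0
```

```bash
python3 - <<'E'
from h import *
im=tube("side"); im,d=r.grab_frame("side"); W=cloud("side",d)
cv2.imwrite("pics/side3.png",cv2.resize(im[230:370,190:350,::-1],None,fx=4,fy=4,interpolation=3))
m=(W[...,2]>.112)&(W[...,2]<.145)&(W[...,0]>.40)&(W[...,0]<.53)&(W[...,1]>.24)&(W[...,1]<.38); P=W[m]; print("pin pts",m.sum(),P.mean(0) if m.sum() else "")
ax=fx(0,.075); v=P.mean(0)[:2]-ax; print("r",np.hypot(*v),"theta",np.arctan2(-v[0],-v[1])+FY)
for th in (1.6,1.65,1.7): print(th,pin(th))
rel([(*pin(1.65),.25,34)])
E
```

```text
side 631 x range [0.4881 0.4895 0.646  0.652 ] y,dy,z,dz [ 0.2257  0.0448  0.07   -0.0012]
pin pts 78 [0.4549149  0.32335665 0.12899738]
r 0.11264729336115158 theta 1.8257339234455388
1.6 [0.45511217 0.29814363]
1.65 [0.4551607  0.30364285]
1.7 [0.45548402 0.30913276]
t 17.25 p [0.5722 0.2263 0.2543] yaw 2.6 w 0.030015049958643163 f [-0.4  1.1 -0. ]
[0.0, -0.1, -31.4] [-0.1134, -0.0825, 0.0041]
```

View pics/side3.png

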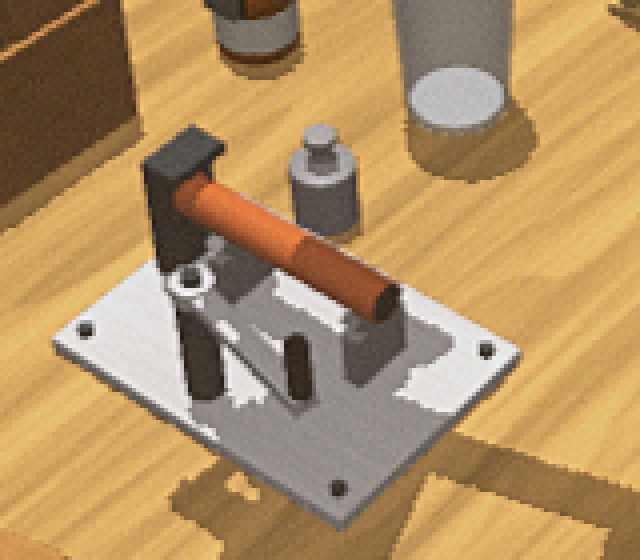

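The tube lies in both vees with its far end under the hood, at (190,190) in the crop. The keeper pin is at (298,365), about 1.79 rad. I'll cage the pin and swing the keeper shut, turning the tool along the way.

```bash
python3 - <<'E'
from h import *
print(pin(1.79)); rel([(.4580,.3195,.25,20),(.4580,.3195,.112,20)])
E
```

```text
[0.45675543 0.31894741]
t 17.25 p [0.5722 0.2263 0.2543] yaw 2.6 w 0.030015049958643163 f [-0.4  1.1 -0. ]
[-0.0, -0.1, -17.4] [-0.1099, -0.0982, 0.0041]
[-0.0, -0.1, -17.4] [-0.1102, -0.0982, 0.1421]
```

>>> carry_out([
  [[0,0,-8,-0.035,-0.03,0,0.35],[0,0,-16,-0.07,-0.06,0,0.35],[0,0,-17.4,-0.1,-0.09,0,0.35],[0,0,-17.4,-0.11,-0.098,0,0.35],[0,0,-17.4,-0.11,-0.098,0,0.35],[0,0,-17.4,-0.11,-0.098,0,0.35],[0,0,-17.4,-0.11,-0.098,0.03,0.35],[0,0,-17.4,-0.11,-0.098,0.06,0.35],[0,0,-17.4,-0.11,-0.098,0.08,0.35],[0,0,-17.4,-0.11,-0.098,0.08,0.35]],
])

```text
t: 18.25
eef_pos: [0.4568, 0.3169, 0.1704]
eef_rot: [0.001, 0.985, 0.173, -0.002]
ft_force: [-1.0, -0.1, -0.7]
grip_width: 0.0301
grip_force: 0.0
```

```bash
python3 - <<'E'
from h import *
rel([(.4580,.3195,.112,20)])
E
```

```text
t 18.25 p [0.4568 0.3169 0.1704] yaw 19.9 w 0.030109002375476392 f [-1.  -0.1 -0.7]
[0.1, 0.3, -0.1] [0.0023, -0.0021, 0.0583]
```

>>> carry_out([
  [[0,0,0,0.001,-0.002,0.015,0.35],[0,0,0,0.001,-0.002,0.03,0.35],[0,0,0,0.001,-0.002,0.04,0.35],[0,0,0,0.001,-0.002,0.05,0.35],[0,0,0,0.001,-0.002,0.058,0.35],[0,0,0,0.001,-0.002,0.058,0.5],[0,0,0,0.001,-0.002,0.058,0.5]],
])

```text
t: 18.95
eef_pos: [0.4577, 0.3216, 0.1157]
eef_rot: [-0.0, 0.985, 0.174, 0.0]
ft_force: [-0.4, 0.2, 1.2]
grip_width: 0.0227
grip_force: 0.0
```

```bash
python3 - <<'E'
from h import *
rel([(*pin(a),.112,20+50*(1.79-a)/1.79) for a in (1.7,1.6,1.5,1.4,1.3,1.2,1.1,1.0,.9,.8)])
E
```

```text
t 18.95 p [0.4577 0.3216 0.1157] yaw 20.0 w 0.02273669920479088 f [-0.4  0.2  1.2]
[-0.0, -0.0, -2.5] [-0.0063, 0.011, 0.0037]
[-0.0, -0.0, -5.3] [-0.0104, 0.0212, 0.0037]
[-0.0, -0.0, -8.1] [-0.0135, 0.0317, 0.0037]
[-0.0, -0.0, -10.9] [-0.0155, 0.0426, 0.0037]
[-0.0, -0.0, -13.7] [-0.0164, 0.0535, 0.0037]
[-0.0, -0.0, -16.5] [-0.0162, 0.0645, 0.0037]
[-0.0, -0.0, -19.3] [-0.0149, 0.0754, 0.0037]
[-0.0, -0.0, -22.1] [-0.0125, 0.0862, 0.0037]
[-0.0, -0.0, -24.9] [-0.0091, 0.0966, 0.0037]
[-0.0, -0.0, -27.7] [-0.0047, 0.1067, 0.0037]
```

>>> carry_out([
  [[0,0,-2.5,-0.006,0.011,0.002,0.5],[0,0,-5.3,-0.01,0.021,0.002,0.5],[0,0,-8,-0.013,0.032,0.002,0.5],[0,0,-11,-0.015,0.043,0.002,0.5],[0,0,-13.7,-0.016,0.053,0.002,0.5],[0,0,-16.5,-0.016,0.064,0.002,0.5],[0,0,-19.3,-0.015,0.075,0.002,0.5],[0,0,-22,-0.012,0.086,0.002,0.5],[0,0,-25,-0.009,0.097,0.002,0.5],[0,0,-27.7,-0.005,0.107,0.002,0.5]],
])

```text
t: 19.95
eef_pos: [0.4894, 0.2189, 0.1141]
eef_rot: [-0.0, 0.914, 0.405, 0.0]
ft_force: [-2.2, 0.6, 0.3]
grip_width: 0.0228
grip_force: 0.7
```

```bash
python3 - <<'E'
from h import *
rel([(*pin(a),.114,20+50*(1.79-a)/1.79) for a in (.8,.7,.6,.5,.4,.3,.2,.1,0,-.05,-.1)])
E
```

```text
t 19.95 p [0.4894 0.2189 0.1141] yaw 47.8 w 0.022822562366553757 f [-2.2  0.6  0.3]
[-0.0, -0.0, 0.2] [0.0008, -0.0003, 0.0001]
[-0.0, -0.0, -2.6] [0.0012, 0.0106, 0.0001]
[-0.0, -0.0, -5.4] [0.0026, 0.0215, 0.0001]
[-0.0, -0.0, -8.2] [0.0052, 0.0322, 0.0001]
[-0.0, -0.0, -11.0] [0.0087, 0.0426, 0.0001]
[-0.0, -0.0, -13.8] [0.0133, 0.0526, 0.0001]
[-0.0, -0.0, -16.6] [0.0189, 0.0621, 0.0001]
[-0.0, -0.0, -19.4] [0.0254, 0.071, 0.0001]
[-0.0, -0.0, -22.2] [0.0327, 0.0792, 0.0001]
[-0.0, -0.0, -23.6] [0.0367, 0.083, 0.0001]
[-0.0, -0.0, -25.0] [0.0409, 0.0866, 0.0001]
```

>>> carry_out([
  [[0,0,-2.6,0.001,0.011,0,0.5],[0,0,-5.4,0.003,0.021,0,0.5],[0,0,-8,0.005,0.032,0,0.5],[0,0,-11,0.009,0.043,0,0.5],[0,0,-14,0.013,0.053,0,0.5],[0,0,-16.6,0.019,0.062,0,0.5],[0,0,-19.4,0.025,0.071,0,0.5],[0,0,-22,0.032,0.079,0,0.5],[0,0,-22,0.032,0.079,0,0.5]],
])

```text
t: 20.85
eef_pos: [0.5707, 0.1898, 0.1142]
eef_rot: [0.0, 0.821, 0.571, 0.001]
ft_force: [0.5, 0.4, 0.3]
grip_width: 0.0228
grip_force: 0.0
```

```bash
python3 - <<'E'
from h import *
rel([(*pin(a),.114,70) for a in (0,-.05,-.1)])
E
```

```text
t 20.85 p [0.5707 0.1898 0.1142] yaw 69.7 w 0.022823058256247957 f [0.5 0.4 0.3]
[0.1, -0.1, -0.3] [-0.0, -0.0007, 0.0002]
[0.1, -0.1, -0.3] [0.0022, 0.0043, 0.0002]
[0.1, -0.1, -0.3] [0.0048, 0.0092, 0.0002]
```

Now a slow overshoot onto the hard stop.

>>> carry_out([
  [[0,0,0,0.001,0.002,0,0.5],[0,0,0,0.002,0.004,0,0.5],[0,0,0,0.003,0.005,0,0.5],[0,0,0,0.003,0.006,0,0.5],[0,0,0,0.003,0.007,0,0.5],[0,0,0,0.003,0.007,0,0.5]],
])

```text
t: 21.45
eef_pos: [0.5762, 0.1907, 0.1135]
eef_rot: [-0.001, 0.821, 0.571, -0.0]
ft_force: [-3.7, 4.4, 2.3]
grip_width: 0.0229
grip_force: 2.5
```

>>> carry_out([
  [[0,0,0,0,0.001,0,0.5],[0,0,0,0,0.002,0,0.5],[0,0,0,0,0.002,0,0.5]],
])

```text
t: 21.75
eef_pos: [0.5764, 0.1906, 0.1134]
eef_rot: [-0.002, 0.821, 0.571, -0.001]
ft_force: [-10.4, 7.9, 4.9]
grip_width: 0.0228
grip_force: 6.0
```

>>> carry_out([
  [[0,0,0,0,-0.005,0,0.4],[0,0,0,0,-0.005,-0.02,0.4],[0,0,0,0,-0.005,-0.06,0.4],[0,0,0,0,-0.005,-0.11,0.4],[0,0,0,-0.04,-0.04,-0.15,0.4],[0,0,0,-0.08,-0.08,-0.15,0.4],[0,0,0,-0.12,-0.11,-0.15,0.4],[0,0,0,-0.15,-0.14,-0.15,0.4],[0,0,0,-0.15,-0.14,-0.15,0.4],[0,0,0,-0.15,-0.14,-0.15,0.4]],
])

```text
t: 22.75
eef_pos: [0.3948, 0.0967, 0.2641]
eef_rot: [0.001, 0.821, 0.571, 0.001]
ft_force: [1.1, -0.2, -0.1]
grip_width: 0.0276
grip_force: 0.0
```

```bash
python3 - <<'E'
from h import *
rel([]); im=tube("side"); im,d=r.grab_frame("side"); W=cloud("side",d)
cv2.imwrite("pics/side4.png",cv2.resize(im[150:370,190:450,::-1],None,fx=3,fy=2.7,interpolation=3))
m=(W[...,2]>.112)&(W[...,2]<.145)&(W[...,0]>.5)&(W[...,0]<.63)&(W[...,1]>.15)&(W[...,1]<.24); P=W[m]; print("pin",m.sum(),P.mean(0) if m.sum() else "")
for th in (0,.1): print(th,pin(th))
for k in("middle_tube_mid","thin_tube_mid"): print(k,[np.round(o["position"],3).tolist() for o in r.spot_in("side",k)][:1])
E
```

```text
t 22.75 p [0.3948 0.0967 0.2641] yaw 69.7 w 0.027617390937948367 f [ 1.1 -0.2 -0.1]
side 546 x range [0.4855 0.4896 0.6469 0.65  ] y,dy,z,dz [ 0.2255  0.0464  0.0702 -0.0009]
pin 67 [0.56803849 0.19321582 0.12719871]
0 [0.5700877  0.19003603]
0.1 [0.5590924  0.19008684]
middle_tube_mid [[0.77, 0.056, 0.056]]
thin_tube_mid [[0.533, -0.512, 0.02]]
```

View pics/side4.png

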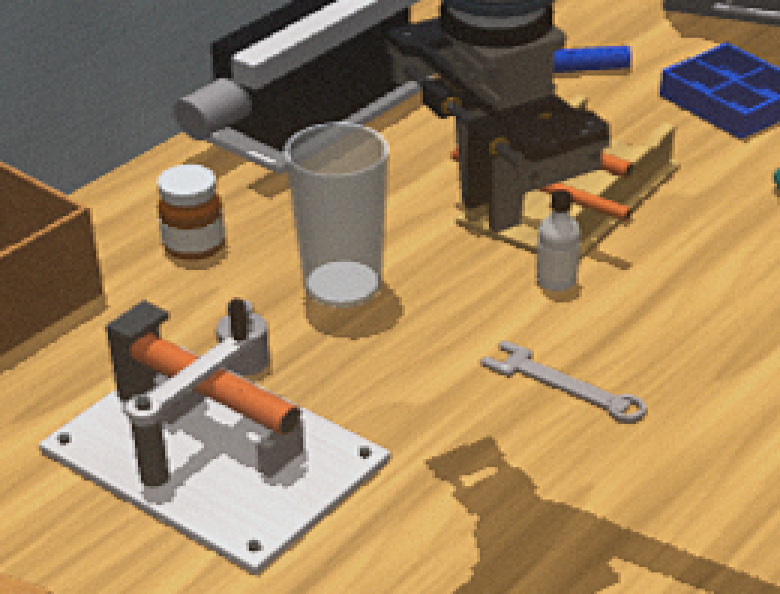

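The keeper lies across the tube against its hard stop, with the pin at (238,320) in the picture. The tube is in both vees under the hood, and the gripper is clear. Handing in.

```bash
python3 -c "
from cell import r
print(r.hand_in())"
```

```text
the job is handed in; nothing more can be done
None
```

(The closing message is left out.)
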